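# Clear the bench hook: lay out a stack of colour blocks

## Task

Clear the stack off the bench hook, one piece at a time from the top down, and take each piece straight to its own place: the comb spacer fully down into the comb rack with its fins between the rack's fins, then the yellow, the red and the blue printing block each flat on the inking board of its own colour, centred, with its long side along the board's. Set the pieces down rather than dropping them, and do not disturb the pewter dish or the boxwood guide block.

Things in the scene. Friction and masses are not known exactly. Their poses are not given: they have to be found in the camera images.
- comb: Dark wood comb spacer on top of the stack, fins down. Plate 44 x 50 x 8 mm (x, y, height); under it three fins, 44 mm long in x, 5 mm thick, 18 mm deep, at y = -20, 0, +20 mm; on it a pale grip rib, 44 mm long in x, 16 mm wide in y, 30 mm high. Origin: centre of its underside, at the fin tips; plate z = 18 to 26 mm, rib 26 to 56 mm; z up. About 60 g. A half turn about z makes no difference.
- block_yellow: yellow-faced printing block, cherry wood with its top 8 mm stained yellow; 80 x 56 x 22 mm (x by y by height). Origin: centre of its underside; x along its length, z up. Under the comb spacer, on the red block. About 70 g.
- block_red: red-faced printing block, cherry wood with its top 8 mm stained red; 108 x 60 x 22 mm (x by y by height). Origin: centre of its underside; x along its length, z up. Under the yellow block, on the blue block. About 100 g.
- block_blue: blue-faced printing block, cherry wood with its top 8 mm stained blue; 140 x 64 x 24 mm (x by y by height). Origin: centre of its underside; x along its length, z up. Bottom of the stack, on the dark hardwood bench hook's flat bed (18 mm above the table), which carries a 25 mm wide stop cleat, 18 mm higher than the bed, across its side nearest the robot, past the end of the block. About 140 g.
- rack: Dark wood comb rack, fixed to the table: base 80 x 76 x 8 mm (x by y by height) with four upright fins, each 60 mm long in x, 5 mm thick in y, from z = 8 to 30 mm, at y = -30, -10, +10 and +30 mm, so that the gaps are 15 mm wide. Origin: centre of its underside; z up. The place for the comb spacer: centred over it with x axes parallel (either way round), 5 mm of play to each side; fully down, the spacer's plate rests on the fin tops and its origin is 12 mm above the rack's.
- board_yellow: yellow lacquered inking board with a pale panel in the middle, 160 x 84 x 8 mm (x by y by height), fixed to the table. Origin: centre of its underside; x along its length, z up; its top is 8 mm above the origin. The place for the yellow block.
- board_red: red lacquered inking board with a pale panel in the middle, 160 x 84 x 8 mm (x by y by height), fixed to the table. Origin: centre of its underside; x along its length, z up; its top is 8 mm above the origin. The place for the red block.
- board_blue: blue lacquered inking board with a pale panel in the middle, 160 x 84 x 8 mm (x by y by height), fixed to the table. Origin: centre of its underside; x along its length, z up; its top is 8 mm above the origin. The place for the blue block.
- dish: Pewter pigment dish, round, 84 mm across, 28 mm high, loose; leave alone. Origin: centre of its underside.
- guide: Boxwood registration guide block, loose, 75 x 45 mm, 36 mm high at its two raised ledges; leave alone. Origin: centre of its underside.

How it is judged:
By the outcome, as a careful person would: the job done as asked, in the order asked, and still so for the second after the job is handed in, with the robot touching nothing.
It also fails if it takes over 128 s, if anything falls off the work surface, if the arm or the gripper's body presses on something with over 40 N, if the wrist force passes 120 N, or if a joint passes its speed limit or range.

## Robot

A 6-joint arm with a two-finger parallel gripper is mounted at the origin on the work surface. World frame = base frame: x ahead of the robot, y to its left, z up, the work surface at z = 0. Lengths are in m, angles in rad, forces in N, time in s.
With the tool pointing down it reaches from about 0.3 to 0.775 m from the base axis. Payload 14.6 kg.
Tool frame: the origin (TCP) lies midway between the tips of the shut fingers; the grasp point (between the pads) lies 19 mm behind it; z points along the fingers, y is the line along which they close (so a half turn about z gives the same grasp; the last joint's range is limited). The gripper opens to 94 mm and grips with 3 to 60 N. Pads are 16 mm wide; open, the fingers measure 119 mm over their backs; the gripper's body (75 mm by 177 mm) begins 78 mm behind the grasp point.
Start: joints at [-0.067, 0.3, 1.521, -0, 1.321, -0.067], TCP at [0.55, -0, 0.205] pointing down, gripper open.
Joint ranges: [-3.03, 3.03], [-0.79, 2.21], [0.23, 2.52], [-1.04, 4.18], [0, 3.07], [-2.55, 2.55]. Speed limits (rad/s): [2.22, 2.22, 2.57, 3.14, 3.14, 3.14].

## Interface

Orientations are given as [roll, pitch, yaw] about the fixed x, y, z axes, in that order (R = Rz(yaw) Ry(pitch) Rx(roll)).
In Python, from station import ctrl gives the robot as it stands. The module is installed in compiled form; this text tells all that it offers.
- The arm moves only by the tool servo_tool, never from a script. Its argument "plan" is a list of rows, each a list of 7 numbers: the opening in per cent of the stroke, from 0 (shut) to 100 (fully open), then the shift along the tool's x, y, z in m, then the turn, a rotation vector about the tool's x, y, z in rad. A call has exactly 8 rows; each row shifts and turns the commanded pose from where the row before left it, along the tool's axes as they then stand; what a row does not reach is not made up. A row lasts 1/8 s, in which the tool goes at most 62.5 mm and 10.7 degrees, less where a joint would pass 70% of its speed; a pose out of reach is approached as far as the arm can. A call with a gripper value outside its range is refused whole. The fingers move at their own pace and stop on an object; "force" is the grip in N (left out, the last holds). Time passes only in rows, so rows that do not move let the fingers close, or fill a call up. It gives the time, the measured TCP pose, the force, the opening and the grip force at its end, in the units of the state.
- ctrl.get_obs(): the state, without advancing time (a new reading comes with each control period).
- ctrl.camera(name): name is "scene" or "side" or "wrist"; returns a dict with "pixels" (384x512x3 uint8, red, green, blue), "z_map" (384x512 float32, m along the optical axis (not along the pixel's ray), 0 where there is no reading), "mtx" (3x3 intrinsics, pixels), "pose" (4x4, takes a point from camera to world coordinates). Camera axes: x right, y up, looking along -z (the intrinsics and any distortion apply to the point x, -y, -z); pixel columns grow to the right and rows downward; lengths in m; the calibration is good to about 2 mm. A picture is of the moment at which its call begins.
- ctrl.hand_in(): hands the job in; it is judged then, once.
The state is a dict: "time_s": time; "qpos": joint angles; "joint_vel": joint speeds; "tau": joint torques, N m; "ee_pos": TCP position; "eef_rot": TCP orientation; "force": force on the tool from outside, world axes, zero at the start; "moment": the same for the moment, N m; "grip_width": finger opening in m; "grip_force": force on a finger pad.
Only numpy, scipy, OpenCV 4.12 (cv2) and the standard library are available. Lean on these libraries where they do the work, as an engineer would, in place of code of your own. Each camera call takes 0.05 s, during which the arm holds its last target. There are 200 camera calls.

## Working session

There is one attempt and no reset: what is moved stays moved. The work goes in short steps, Python scripts to look and compute and a tool call to move; the robot and the scene stay as the last step left them, time stands still between calls to the robot, and variables do not carry over. Pictures are saved under pics/ and viewed, at most 14 in all, crops included, and the job is handed in when it is done.

Besides the shell and the picture viewer there is one more tool, called as name(argument=value, ...), one argument or row to a line, values as JSON. servo_tool: Moves the arm, as the interface text tells. Its arguments: {"type":"object","properties":{"plan":{"type":"array","items":{"type":"array","items":{"type":"number"}}},"force":{"type":"number"}},"required":["plan"]}

```bash
mkdir -p pics; cat > h.py <<'E'
import numpy as np, cv2
from station import ctrl
def snap(n,f=None):
    c=ctrl.camera(n)
    if f: cv2.imwrite('pics/'+f,c['pixels'][:,:,::-1])
    return c
def cloud(c):
    z=c['z_map'];K=c['mtx'];v,u=np.mgrid[:z.shape[0],:z.shape[1]]
    p=np.stack([(u-K[0,2])/K[0,0]*z,-(v-K[1,2])/K[1,1]*z,-z],-1)
    return p@c['pose'][:3,:3].T+c['pose'][:3,3]
E
python3 - <<'E'
from h import *
o=ctrl.get_obs();print({k:np.round(v,3).tolist() for k,v in o.items()})
for n in ['scene','side','wrist']:
    c=snap(n,n+'0.png');np.savez(n+'0.npz',**c);print(n,np.round(c['mtx'],1).tolist(),np.round(c['pose'],3).tolist(),(c['z_map']>0).mean())
a=[cv2.imread(f'pics/{n}0.png') for n in ['scene','side','wrist']]
E
```

```text
{'time_s': 0.0, 'qpos': [-0.067, 0.3, 1.522, -0.0, 1.321, -0.067], 'joint_vel': [-0.001, 0.001, -0.0, -0.001, 0.0, 0.0], 'tau': [-0.002, -53.181, -35.274, 0.071, 0.024, -0.0], 'ee_pos': [0.55, 0.0, 0.205], 'eef_rot': [-3.14, -0.0, 1.571], 'force': [0.176, 1.264, 0.024], 'moment': [-0.012, -0.025, 0.004], 'grip_force': 0.0, 'grip_width': 0.094}
scene [[407.9, 0.0, 257.5], [0.0, 407.9, 194.8], [0.0, 0.0, 1.0]] [[0.347, -0.769, 0.537, 1.115], [0.938, 0.28, -0.205, -0.192], [0.007, 0.575, 0.818, 0.933], [0.0, 0.0, 0.0, 1.0]] 0.995819091796875
side [[469.7, 0.0, 260.0], [0.0, 469.7, 183.9], [0.0, 0.0, 1.0]] [[-0.866, 0.285, -0.41, 0.16], [-0.499, -0.53, 0.686, 0.656], [-0.022, 0.799, 0.601, 0.638], [0.0, 0.0, 0.0, 1.0]] 0.995849609375
wrist [[336.6, 0.0, 259.9], [0.0, 336.6, 191.6], [0.0, 0.0, 1.0]] [[1.0, 0.0, 0.001, 0.55], [-0.0, 0.973, 0.232, 0.068], [-0.001, -0.232, 0.973, 0.384], [0.0, 0.0, 0.0, 1.0]] 0.9958089192708334
```

View pics/scene0.png

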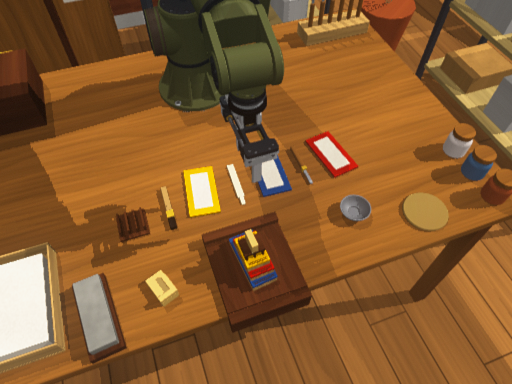

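View pics/side0.png

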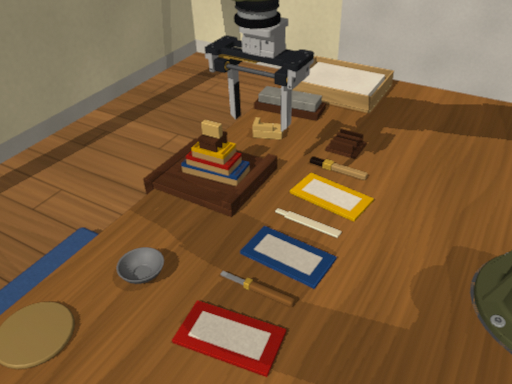

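View pics/wrist0.png

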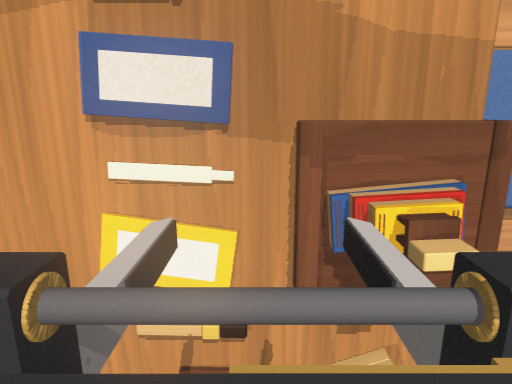

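Scene view: the stack is at (253,258) on the bench hook, the rack at (133,224), and the boards at yellow (201,191), blue (271,176) and red (331,153). The dish is at (355,208) and the guide at (162,288). The wrist view shows the stack's long side roughly along world x.

```bash
cat >> h.py <<'E'
H={'yellow':[((20,150,90),(32,255,255))],'red':[((0,170,60),(6,255,255)),((174,170,60),(180,255,255))],'blue':[((103,140,40),(122,255,255))]}
def cmask(c,col):
    h=cv2.cvtColor(c['pixels'],cv2.COLOR_RGB2HSV)
    return sum(cv2.inRange(h,a,b) for a,b in H[col])>0
def rect(xy):
    (x,y),(w,h),a=cv2.minAreaRect((xy*1000).astype(np.float32))
    if w<h: w,h,a=h,w,a+90
    a=(a+90)%180-90
    return [round(float(t),1) for t in (x,y,w,h,a)]
def main(m):
    n,l,s,_=cv2.connectedComponentsWithStats(m.astype(np.uint8))
    return l==1+np.argmax(s[1:,4]) if n>1 else m
E
python3 - <<'E'
from h import *
for n in ['scene','side']:
    c=dict(np.load(n+'0.npz'));P=cloud(c);x,y,z=P[...,0],P[...,1],P[...,2]
    print(n)
    for col in H:
        m=main(cmask(c,col)&(z>0)&(z<.016)&(x>.2)&(x<.9)&(abs(y)<.5));print(' board',col,rect(P[m][:,:2]),z[m].mean().round(4))
    st=(x>.6)&(x<.85)&(abs(y)<.17)
    for lo,hi,k in [(.137,.147,'rib'),(.081,.091,'ytop'),(.0595,.0685,'rtop'),(.037,.0465,'btop'),(.1,.116,'plate')]:
        m=main(st&(z>lo)&(z<hi));print(' ',k,m.sum(),rect(P[m][:,:2]),z[m].mean().round(4))
    obj=(z>.02)&(z<.05)&(x>.4)&(x<.9)&(abs(y)<.5)
    N,l,s,_=cv2.connectedComponentsWithStats(obj.astype(np.uint8))
    for i in range(1,N):
        if s[i,4]>40: m=l==i;print('  blob',s[i].tolist(),rect(P[m][:,:2]),z[m].max().round(3))
E
```

```text
scene
 board yellow [434.0, -102.8, 168.0, 85.2, -8.4] 0.0092
 board red [436.4, 299.8, 163.5, 86.9, 6.8] 0.0089
 board blue [459.7, 97.7, 118.6, 81.6, -3.7] 0.0092
  rib 138 [698.3, -47.8, 44.6, 16.2, 2.5] 0.1428
  ytop 319 [697.0, -46.4, 81.4, 56.6, 4.2] 0.087
  rtop 200 [742.1, -39.4, 62.3, 22.8, -80.6] 0.0648
  btop 328 [695.3, -45.2, 142.9, 64.4, 6.0] 0.0427
  plate 266 [698.6, -47.7, 50.6, 45.9, -87.7] 0.1122
  blob [340, 194, 31, 27, 249] [645.1, 265.3, 83.6, 80.7, -35.2] 0.034
  blob [139, 207, 7, 21, 52] [483.3, -273.3, 60.7, 5.3, -0.6] 0.034
  blob [132, 209, 6, 22, 52] [482.0, -293.1, 61.8, 5.3, -0.9] 0.034
  blob [124, 211, 6, 22, 57] [481.6, -313.4, 60.3, 5.5, -0.9] 0.034
  blob [116, 213, 7, 22, 59] [481.0, -332.8, 62.3, 5.6, -1.6] 0.035
  blob [202, 212, 80, 81, 1625] [684.7, -43.4, 199.5, 192.8, 89.8] 0.05
  blob [268, 226, 15, 10, 42] [637.3, 36.3, 36.8, 20.6, -88.5] 0.023
  blob [279, 257, 22, 30, 115] [752.7, 32.9, 84.7, 28.9, 3.7] 0.024
  blob [145, 270, 33, 34, 591] [684.5, -268.6, 75.9, 45.1, 19.9] 0.041
  blob [71, 273, 54, 89, 2678] [699.8, -420.2, 191.3, 75.5
[... 223 characters left out ...]
.8, 85.1, -3.8] 0.0085
  rib 121 [698.0, -46.8, 44.6, 18.9, 5.7] 0.1416
  ytop 354 [697.1, -45.5, 84.0, 59.6, 4.2] 0.0865
  rtop 343 [696.1, -41.7, 109.4, 63.4, 3.6] 0.0644
  btop 383 [694.6, -44.9, 141.1, 69.3, 4.4] 0.0422
  plate 248 [697.9, -47.6, 53.9, 46.1, -87.9] 0.1101
  blob [254, 86, 28, 22, 404] [753.0, -409.8, 81.0, 70.3, 6.1] 0.05
  blob [292, 88, 35, 27, 631] [655.7, -446.6, 126.3, 101.1, -78.4] 0.05
  blob [253, 117, 30, 17, 296] [682.9, -267.4, 74.7, 50.5, 18.9] 0.04
  blob [331, 128, 33, 23, 446] [481.8, -303.9, 72.6, 61.6, 89.3] 0.036
  blob [182, 153, 96, 58, 1895] [689.2, -42.3, 203.5, 202.0, -0.0] 0.05
  blob [117, 247, 48, 36, 540] [646.2, 265.2, 83.4, 81.4, -70.5] 0.031
```

servo_tool(
  plan=[
    [100,0,0,0,0,0,0.186],
    [100,0,0,0,0,0,0.186],
    [100,0,0,0,0,0,0.186],
    [100,0,0,0,0,0,0.186],
    [100,0,0,0,0,0,0.186],
    [100,0,0,0,0,0,0.186],
    [100,0,0,0,0,0,0.186],
    [100,0,0,0,0,0,0.186],
  ],
  force=20,
)

```text
time_s: 1.15
ee_pos: [0.5499, 0.0, 0.2052]
eef_rot: [-3.142, 0.001, 0.077]
force: [0.2, 0.4, -0.2]
grip_width: 0.0941
grip_force: 0.0
```

servo_tool(
  plan=[
    [100,0,0,0,0,0,0.043],
    [100,0.0292,0.0107,0,0,0,0],
    [100,0.0292,0.0107,0,0,0,0],
    [100,0.0292,0.0107,0,0,0,0],
    [100,0.0292,0.0107,0,0,0,0],
    [100,0.0292,0.0107,0,0,0,0],
    [100,0,0,0,0,0,0],
    [100,0,0,0,0,0,0],
  ],
)

```text
time_s: 2.15
ee_pos: [0.6975, -0.0474, 0.2051]
eef_rot: [-3.141, 0.001, 0.04]
force: [0.1, 0.2, -0.7]
grip_width: 0.0944
grip_force: 0.0
```

```bash
python3 - <<'E'
from h import *
c=snap('wrist','w1.png');P=cloud(c);x,y,z=P[...,0],P[...,1],P[...,2]
st=(x>.6)&(x<.85)&(abs(y)<.17)
for lo,hi,k in [(.137,.147,'rib'),(.081,.091,'ytop'),(.0595,.0685,'rtop'),(.037,.0465,'btop'),(.1,.116,'plate')]:
    m=main(st&(z>lo)&(z<hi));print(' ',k,m.sum(),rect(P[m][:,:2]),z[m].mean().round(4))
E
```

```text
rib 1202 [699.1, -45.2, 44.0, 15.3, 2.5] 0.1418
  ytop 1741 [697.5, -43.5, 79.8, 55.9, 3.1] 0.0859
  rtop 1588 [697.9, -40.9, 108.4, 60.7, 3.4] 0.0639
  btop 959 [759.5, -36.3, 64.5, 15.6, -86.8] 0.042
  plate 2138 [698.7, -45.5, 50.1, 44.6, -87.7] 0.1117
```

View pics/w1.png

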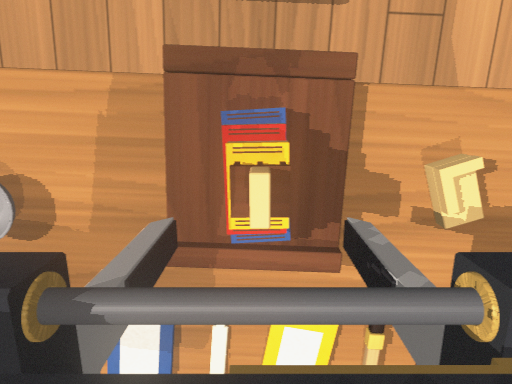

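The wrist view shows the rib at (260,197) between the open fingers, with the comb, yellow and red blocks stacked beneath it. I'll go down on it.

servo_tool(
  plan=[
    [100,0.0015,-0.0015,0.02,0,0,0],
    [100,0,0,0.025,0,0,0],
    [100,0,0,0.025,0,0,0],
    [100,0,0,0.012,0,0,0],
    [100,0,0,0.006,0,0,0],
    [15,0,0,0,0,0,0],
    [15,0,0,0,0,0,0],
    [5,0,0,0,0,0,0],
  ],
  force=15,
)

```text
time_s: 3.2
ee_pos: [0.6997, -0.0461, 0.1181]
eef_rot: [3.141, -0.001, 0.04]
force: [-0.9, 0.3, 0.4]
grip_width: 0.0673
grip_force: 0.0
```

servo_tool(
  plan=[
    [5,0,0,0,0,0,0],
    [5,0,0,0,0,0,0],
    [5,0,0,0,0,0,0],
    [5,0,0,0,0,0,0],
    [5,0,0,0,0,0,0],
    [5,0,0,0,0,0,0],
    [5,0,0,0,0,0,0],
    [5,0,0,0,0,0,0],
  ],
)

```text
time_s: 4.2
ee_pos: [0.6994, -0.0461, 0.1174]
eef_rot: [3.142, 0.0, 0.04]
force: [-0.1, 0.0, -0.1]
grip_width: 0.0159
grip_force: 15.0
```

servo_tool(
  plan=[
    [5,0,0,-0.01,0,0,0],
    [5,0,0,-0.025,0,0,0],
    [5,0,0,-0.03,0,0,0.03],
    [5,0,0,-0.02,0,0,0.033],
    [5,-0.0235,0.0291,0,0,0,0],
    [5,-0.0235,0.0291,0,0,0,0],
    [5,-0.0235,0.0291,0,0,0,0],
    [5,-0.0235,0.0291,0,0,0,0],
  ],
  force=25,
)

```text
time_s: 5.2
ee_pos: [0.602, -0.1611, 0.2033]
eef_rot: [3.141, -0.001, -0.023]
force: [1.1, 0.4, -0.8]
grip_width: 0.0161
grip_force: 25.0
```

servo_tool(
  plan=[
    [5,-0.0235,0.0291,0,0,0,0],
    [5,-0.0235,0.0291,0,0,0,0],
    [5,-0.0235,0.0291,0,0,0,0],
    [5,-0.0235,0.0291,0,0,0,0],
    [5,-0.0236,0.0292,0,0,0,0],
    [5,0,0,0.02,0,0,0],
    [5,0,0,0.02,0,0,0],
    [5,0,0,0,0,0,0],
  ],
)

```text
time_s: 6.2
ee_pos: [0.4814, -0.3029, 0.162]
eef_rot: [-3.141, 0.001, -0.023]
force: [1.1, -0.7, -0.3]
grip_width: 0.016
grip_force: 25.0
```

```bash
python3 - <<'E'
from h import *
c=snap('wrist','w2.png');P=cloud(c);x,y,z=P[...,0],P[...,1],P[...,2]
print(ctrl.get_obs()['ee_pos'],ctrl.get_obs()['eef_rot'],ctrl.get_obs()['grip_width'])
ar=(x>.42)&(x<.55)&(abs(y+.303)<.06)
m=ar&(z>.025)&(z<.034)
N,l,s,_=cv2.connectedComponentsWithStats(m.astype(np.uint8))
for i in range(1,N):
    if s[i,4]>40: k=l==i;print('fin',s[i].tolist(),rect(P[k][:,:2]),z[k].mean())
m=ar&(z>.08)&(z<.135)
print('comb',m.sum(),rect(P[m][:,:2]),np.percentile(z[m],[5,50,95]))
E
```

```text
[ 0.48189053 -0.30313149  0.16306098] [ 3.14158322e+00  1.98462934e-06 -2.31467871e-02] 0.01538524145615134
fin [225, 151, 7, 34, 197] [497.2, -271.4, 31.3, 5.1, -0.6] 0.02966720208102675
fin [246, 151, 6, 40, 211] [493.9, -291.1, 37.2, 4.7, -1.7] 0.029877157617882646
fin [268, 151, 5, 40, 200] [493.4, -311.2, 37.5, 3.9, -0.9] 0.02993084849828718
fin [289, 150, 6, 35, 202] [495.9, -331.3, 31.9, 4.9, -0.1] 0.029886132470959965
comb 35 [501.1, -301.8, 45.0, 3.8, 88.6] [0.13139284 0.13285835 0.13415025]
```

View pics/w2.png

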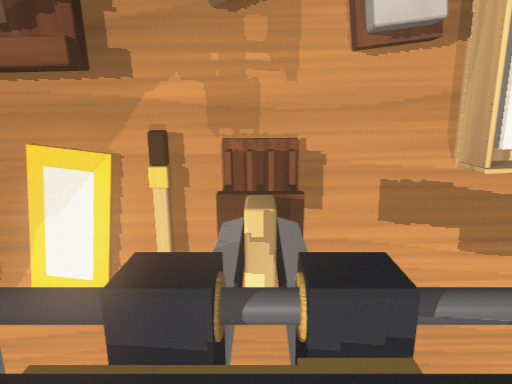

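The fins are at columns 228, 249, 270 and 292, and the held comb's plate edge spans 217–303, so it is lined up with the rack. I'll insert it.

servo_tool(
  plan=[
    [5,0.0005,0,0.02,0,0,0],
    [5,0,0,0.025,0,0,0],
    [5,0,0,0.025,0,0,0],
    [5,0,0,0.015,0,0,0],
    [5,0,0,0.007,0,0,0],
    [5,0,0,0.005,0,0,0],
    [5,0,0,0.005,0,0,0],
    [5,0,0,0.004,0,0,0],
  ],
)

```text
time_s: 7.25
ee_pos: [0.4825, -0.3032, 0.0565]
eef_rot: [3.141, -0.0, -0.023]
force: [-0.7, 0.1, -1.2]
grip_width: 0.0161
grip_force: 25.0
```

servo_tool(
  plan=[
    [5,0,0,0.004,0,0,0],
    [5,0,0,0.003,0,0,0],
    [5,0,0,0.002,0,0,0],
    [5,0,0,0.002,0,0,0],
    [5,0,0,0.0015,0,0,0],
    [5,0,0,0,0,0,0],
    [5,0,0,0,0,0,0],
    [5,0,0,0,0,0,0],
  ],
)

```text
time_s: 8.25
ee_pos: [0.4823, -0.3031, 0.044]
eef_rot: [3.142, -0.0, -0.023]
force: [0.5, -0.4, -0.6]
grip_width: 0.016
grip_force: 25.0
```

servo_tool(
  plan=[
    [5,0,0,0.0008,0,0,0],
    [5,0,0,0,0,0,0],
    [5,0,0,0,0,0,0],
    [40,0,0,0,0,0,0],
    [40,0,0,0,0,0,0],
    [40,0,0,0,0,0,0],
    [40,0,0,0,0,0,0],
    [40,0,0,0,0,0,0],
  ],
)

```text
time_s: 9.25
ee_pos: [0.4823, -0.3031, 0.0431]
eef_rot: [-3.142, 0.0, -0.023]
force: [0.1, -0.1, -0.3]
grip_width: 0.0376
grip_force: 0.0
```

servo_tool(
  plan=[
    [100,0,0,-0.02,0,0,0],
    [100,0,0,-0.04,0,0,0],
    [100,0,0,-0.05,0,0,0],
    [100,0,0,-0.05,0,0,0],
    [100,0.0249,-0.0293,0,0,0,-0.02],
    [100,0.0249,-0.0293,0,0,0,-0.02],
    [100,0.0249,-0.0293,0,0,0,-0.02],
    [100,0.0249,-0.0293,0,0,0,-0.015],
  ],
)

```text
time_s: 10.25
ee_pos: [0.5818, -0.1842, 0.2032]
eef_rot: [3.142, -0.0, 0.052]
force: [-0.1, -0.1, 0.6]
grip_width: 0.094
grip_force: 0.0
```

```bash
python3 - <<'E'
from h import *
print(ctrl.get_obs()['ee_pos'],ctrl.get_obs()['eef_rot'])
for n in ['scene','side']:
    c=snap(n,n+'1.png');P=cloud(c);x,y,z=P[...,0],P[...,1],P[...,2]
    ar=(x>.42)&(x<.55)&(abs(y+.303)<.06)
    for lo,hi in [(.06,.075),(.033,.046)]:
        m=main(ar&(z>lo)&(z<hi));print(n,rect(P[m][:,:2]),z[m].mean(),z[ar].max())
    st=(x>.6)&(x<.8)&(abs(y)<.13)
    m=main(st&(z>.081)&(z<.091));print(' ytop',m.sum(),rect(P[m][:,:2]),z[m].mean())
E
```

```text
[ 0.58177254 -0.18424668  0.20316165] [ 3.14158684e+00 -2.58690386e-05  5.22860141e-02]
scene [481.4, -303.5, 46.0, 16.1, -1.5] 0.06827381563582433 0.07400850493752797
scene [483.0, -301.9, 59.0, 50.7, 88.9] 0.0392677157958845 0.07400850493752797
 ytop 778 [696.9, -45.8, 82.9, 56.7, 3.3] 0.08706015739635613
side [480.5, -303.1, 43.2, 20.1, -3.7] 0.06675072568308353 0.07132796602802183
side [480.3, -302.0, 50.6, 45.7, 88.0] 0.039249733910298054 0.07132796602802183
 ytop 595 [695.6, -45.9, 82.0, 61.1, 3.6] 0.0866639748954303
```

servo_tool(
  plan=[
    [100,0.0246,-0.0264,0,0,0,-0.006],
    [100,0.0246,-0.0264,0,0,0,0],
    [100,0.0246,-0.0264,0,0,0,0],
    [100,0.0246,-0.0264,0,0,0,0],
    [100,0.0247,-0.0265,0,0,0,0],
    [100,0,0,0.03,0,0,0],
    [100,0,0,0.03,0,0,0],
    [100,0,0,0,0,0,0],
  ],
)

```text
time_s: 11.35
ee_pos: [0.6953, -0.047, 0.1408]
eef_rot: [-3.141, 0.004, 0.057]
force: [-0.1, -0.1, 0.4]
grip_width: 0.0943
grip_force: 0.0
```

servo_tool(
  plan=[
    [100,0,0,0.03,0,0,0],
    [100,0,0,0.02,0,0,0],
    [100,0,0,0.015,0,0,0],
    [100,0,0,0.008,0,0,0],
    [100,0,0,0.003,0,0,0],
    [100,0,0,0,0,0,0],
    [100,0,0,0,0,0,0],
    [100,0,0,0,0,0,0],
  ],
)

```text
time_s: 12.35
ee_pos: [0.6967, -0.0464, 0.0676]
eef_rot: [3.142, -0.001, 0.058]
force: [0.1, 1.0, -0.8]
grip_width: 0.0942
grip_force: 0.0
```

servo_tool(
  plan=[
    [100,0,-0.001,0.001,0,0,0],
    [70,0,0,0,0,0,0],
    [62,0,0,0,0,0,0],
    [55,0,0,0,0,0,0],
    [50,0,0,0,0,0,0],
    [50,0,0,0,0,0,0],
    [50,0,0,0,0,0,0],
    [50,0,0,0,0,0,0],
  ],
  force=20,
)

```text
time_s: 13.35
ee_pos: [0.6965, -0.0454, 0.0662]
eef_rot: [3.142, -0.0, 0.058]
force: [0.1, -0.1, 0.2]
grip_width: 0.0559
grip_force: 20.0
```

servo_tool(
  plan=[
    [50,0,0,-0.005,0,0,0],
    [50,0,0,-0.015,0,0,0],
    [50,0,0,-0.03,0,0,0],
    [50,0,0,-0.034,0,0,0.1],
    [50,0,0,0,0,0,0.108],
    [50,-0.031,0.012,0,0,0,0],
    [50,-0.031,0.012,0,0,0,0],
    [50,-0.031,0.012,0,0,0,0],
  ],
  force=25,
)

```text
time_s: 14.35
ee_pos: [0.5983, -0.0673, 0.1514]
eef_rot: [3.142, -0.001, -0.15]
force: [0.7, 0.3, -1.1]
grip_width: 0.0557
grip_force: 25.0
```

servo_tool(
  plan=[
    [50,-0.031,0.012,0,0,0,0],
    [50,-0.031,0.012,0,0,0,0],
    [50,-0.031,0.012,0,0,0,0],
    [50,-0.031,0.012,0,0,0,0],
    [50,-0.031,0.0117,0,0,0,0],
    [50,0,0,0.02,0,0,0],
    [50,0,0,0,0,0,0],
    [50,0,0,0,0,0,0],
  ],
)

```text
time_s: 15.35
ee_pos: [0.4375, -0.103, 0.1312]
eef_rot: [3.141, -0.001, -0.15]
force: [-0.7, -0.7, -1.1]
grip_width: 0.0557
grip_force: 25.0
```

```bash
python3 - <<'E'
from h import *
c=snap('wrist','w3.png');P=cloud(c);x,y,z=P[...,0],P[...,1],P[...,2]
print(ctrl.get_obs()['ee_pos'],ctrl.get_obs()['eef_rot'],ctrl.get_obs()['grip_width'])
m=main((z>.0)&(z<.016)&(abs(x-.437)<.11)&(abs(y+.103)<.07)&cmask(c,'yellow'));print('board',rect(P[m][:,:2]),m.sum())
m=main((z>.13)&(z<.16)&(abs(x-.437)<.11)&(abs(y+.103)<.05)&cmask(c,'yellow'));print('block',rect(P[m][:,:2]),m.sum(),z[m].mean())
for n in ['scene','side']:
    c=snap(n);P=cloud(c);x,y,z=P[...,0],P[...,1],P[...,2]
    m=main((x>.6)&(x<.8)&(abs(y)<.13)&(z>.0595)&(z<.0685));print(n,'rtop',m.sum(),rect(P[m][:,:2]),z[m].mean())
    m=main((x>.6)&(x<.8)&(abs(y)<.13)&(z>.037)&(z<.0465));print(n,'btop',m.sum(),rect(P[m][:,:2]),z[m].mean())
E
```

```text
[ 0.4375263  -0.10299088  0.13108423] [ 3.14141151e+00 -1.16705104e-03 -1.49938074e-01] 0.05595066006362552
board [488.3, -108.8, 84.7, 55.1, 81.5] 3674
block [446.3, -104.4, 63.6, 58.9, -8.6] 12676 0.15102277127230057
scene rtop 1074 [697.1, -42.8, 110.4, 61.0, 3.7] 0.06504564024331153
scene btop 353 [695.5, -45.1, 141.6, 64.4, 6.0] 0.04277180723044912
side rtop 839 [697.0, -43.2, 110.7, 65.0, 3.1] 0.06475168785823095
side btop 377 [695.0, -43.7, 142.8, 67.0, 5.6] 0.04230855788882246
```

View pics/w3.png

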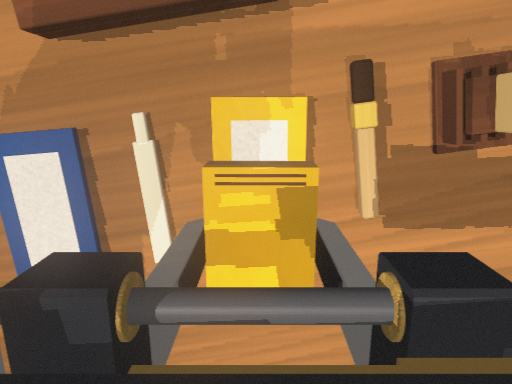

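The board's near strip is at columns 212–307 and the held block at 204–318; their centres differ by about 1 mm. I'll correct that and set it down.

servo_tool(
  plan=[
    [50,-0.001,-0.0012,0.02,0,0,0],
    [50,0,0,0.03,0,0,0],
    [50,0,0,0.03,0,0,0],
    [50,0,0,0.02,0,0,0],
    [50,0,0,0.01,0,0,0],
    [50,0,0,0.005,0,0,0],
    [50,0,0,0.002,0,0,0],
    [50,0,0,0.001,0,0,0],
  ],
)

```text
time_s: 16.5
ee_pos: [0.4364, -0.1017, 0.0126]
eef_rot: [3.141, -0.001, -0.15]
force: [0.9, 0.9, -0.2]
grip_width: 0.0556
grip_force: 25.0
```

servo_tool(
  plan=[
    [50,0,0,0.001,0,0,0],
    [50,0,0,0.001,0,0,0],
    [50,0,0,0,0,0,0],
    [50,0,0,0,0,0,0],
    [50,0,0,0,0,0,0],
    [50,0,0,0,0,0,0],
    [50,0,0,0,0,0,0],
    [50,0,0,0,0,0,0],
  ],
)

```text
time_s: 17.5
ee_pos: [0.4361, -0.1016, 0.0102]
eef_rot: [-3.142, -0.0, -0.15]
force: [0.1, -0.3, -1.3]
grip_width: 0.0558
grip_force: 25.0
```

servo_tool(
  plan=[
    [72,0,0,0,0,0,0],
    [72,0,0,0,0,0,0],
    [72,0,0,0,0,0,0],
    [72,0,0,-0.01,0,0,0],
    [80,0,0,-0.03,0,0,0],
    [100,0,0,-0.05,0,0,0],
    [100,0,0,-0.04,0,0,-0.1],
    [100,0,0,0,0,0,-0.11],
  ],
)

```text
time_s: 18.5
ee_pos: [0.4374, -0.102, 0.1438]
eef_rot: [3.139, -0.006, 0.063]
force: [0.4, 0.4, -0.7]
grip_width: 0.0937
grip_force: 0.0
```

servo_tool(
  plan=[
    [100,0.044,-0.0072,0,0,0,0],
    [100,0.044,-0.0072,0,0,0,0],
    [100,0.044,-0.0072,0,0,0,0],
    [100,0.044,-0.0072,0,0,0,0],
    [100,0.044,-0.0072,0,0,0,0],
    [100,0.044,-0.0072,0,0,0,0],
    [100,0,0,0,0,0,0],
    [100,0,0,0,0,0,0],
  ],
)

```text
time_s: 19.5
ee_pos: [0.6965, -0.0428, 0.1403]
eef_rot: [3.142, 0.0, 0.06]
force: [0.4, 0.3, -0.2]
grip_width: 0.0943
grip_force: 0.0
```

```bash
python3 - <<'E'
from h import *
print(ctrl.get_obs()['ee_pos'],ctrl.get_obs()['eef_rot'])
for n in ['scene','side']:
    c=snap(n,n+'2.png');P=cloud(c);x,y,z=P[...,0],P[...,1],P[...,2]
    a=(abs(x-.437)<.13)&(abs(y+.103)<.1)
    m=main((z>.025)&(z<.036)&a);print(n,'yblock',m.sum(),rect(P[m][:,:2]),z[m].mean())
    m=(z>.004)&(z<.013)&a&cmask(c,'yellow');m=main(m);print(n,'yboard',m.sum(),rect(P[m][:,:2]))
c=snap('wrist');P=cloud(c);x,y,z=P[...,0],P[...,1],P[...,2]
m=main((x>.6)&(x<.8)&(abs(y)<.13)&(z>.0595)&(z<.0685));print('w rtop',m.sum(),rect(P[m][:,:2]),z[m].mean())
m=main((x>.6)&(x<.8)&(abs(y)<.13)&(z>.037)&(z<.0465));print('w btop',m.sum(),rect(P[m][:,:2]),z[m].mean())
E
```

```text
[ 0.69645348 -0.04283442  0.14034522] [3.14158853e+00 4.67524147e-04 5.97968825e-02]
scene yblock 507 [436.7, -102.5, 83.0, 55.9, -8.4] 0.031181282861906266
scene yboard 582 [436.4, -102.9, 164.7, 84.5, -8.0]
side yblock 703 [436.5, -101.7, 82.0, 60.3, -8.4] 0.030809667349814728
side yboard 867 [438.4, -102.0, 164.7, 85.8, -8.7]
w rtop 10197 [697.8, -40.9, 108.5, 60.3, 3.7] 0.06390894312844182
w btop 1457 [759.1, -36.2, 63.9, 15.1, -85.9] 0.04193062498228117
```

View pics/side2.png

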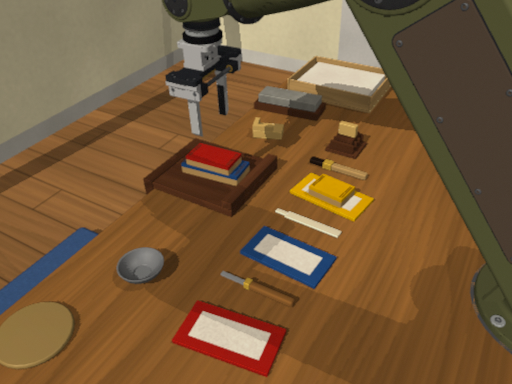

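The side view shows the yellow block centred on its board at (332,192), the comb seated at (346,140), and the red block on top of the stack at (215,158). I'll take the red block now.

servo_tool(
  plan=[
    [100,0.001,-0.0005,0.02,0,0,-0.002],
    [100,0,0,0.03,0,0,0],
    [100,0,0,0.025,0,0,0],
    [100,0,0,0.012,0,0,0],
    [100,0,0,0.006,0,0,0],
    [100,0,0,0.0025,0,0,0],
    [100,0,0,0,0,0,0],
    [80,0,0,0,0,0,0],
  ],
)

```text
time_s: 20.65
ee_pos: [0.6983, -0.0422, 0.0453]
eef_rot: [3.141, -0.001, 0.062]
force: [0.3, -0.2, 0.4]
grip_width: 0.0875
grip_force: 0.0
```

servo_tool(
  plan=[
    [72,0,0,0,0,0,0],
    [65,0,0,0,0,0,0],
    [60,0,0,0,0,0,0],
    [55,0,0,0,0,0,0],
    [55,0,0,0,0,0,0],
    [55,0,0,0,0,0,0],
    [55,0,0,0,0,0,0],
    [55,0,0,0,0,0,0],
  ],
  force=20,
)

```text
time_s: 21.65
ee_pos: [0.6981, -0.0422, 0.0447]
eef_rot: [3.142, -0.0, 0.062]
force: [-1.1, -1.3, 2.0]
grip_width: 0.0596
grip_force: 20.0
```

servo_tool(
  plan=[
    [55,0,0,-0.005,0,0,0],
    [55,0,0,-0.02,0,0,0],
    [55,0,0,-0.035,0,0,0],
    [55,0,0,-0.035,0,0,-0.064],
    [55,-0.0197,-0.0339,0,0,0,0],
    [55,-0.0197,-0.0339,0,0,0,0],
    [55,-0.0197,-0.0339,0,0,0,0],
    [55,-0.0197,-0.0339,0,0,0,0],
  ],
  force=28,
)

```text
time_s: 22.65
ee_pos: [0.6023, 0.0835, 0.1413]
eef_rot: [3.142, -0.002, 0.126]
force: [0.7, -0.6, -0.6]
grip_width: 0.0595
grip_force: 28.0
```

servo_tool(
  plan=[
    [55,-0.0197,-0.0339,0,0,0,0],
    [55,-0.0197,-0.0339,0,0,0,0],
    [55,-0.0197,-0.0339,0,0,0,0],
    [55,-0.0197,-0.0339,0,0,0,0],
    [55,-0.0197,-0.0339,0,0,0,0],
    [55,-0.0197,-0.0339,0,0,0,0],
    [55,-0.0194,-0.0337,0,0,0,0],
    [55,0,0,0,0,0,0],
  ],
)

```text
time_s: 23.65
ee_pos: [0.4357, 0.3021, 0.1411]
eef_rot: [-3.141, -0.001, 0.129]
force: [-0.2, -0.5, -0.2]
grip_width: 0.0597
grip_force: 28.0
```

```bash
python3 - <<'E'
from h import *
c=snap('wrist','w4.png');P=cloud(c);x,y,z=P[...,0],P[...,1],P[...,2]
print(ctrl.get_obs()['ee_pos'],ctrl.get_obs()['eef_rot'],ctrl.get_obs()['grip_width'])
K=cmask(c,'red')
m=main((z>.0)&(z<.016)&K);print('board',rect(P[m][:,:2]),m.sum())
m=main((z>.13)&(z<.18)&K);print('block',rect(P[m][:,:2]),m.sum(),z[m].mean())
for n in ['scene','side']:
    c=snap(n);P=cloud(c);x,y,z=P[...,0],P[...,1],P[...,2]
    m=main((x>.6)&(x<.8)&(abs(y)<.13)&(z>.037)&(z<.0465));print(n,'btop',m.sum(),rect(P[m][:,:2]),z[m].mean())
E
```

```text
[0.43650383 0.30112209 0.14089467] [-3.14103674e+00 -1.52234771e-03  1.27699305e-01] 0.059323262230642215
board [498.7, 310.3, 84.8, 35.5, -82.6] 2706
block [451.1, 305.0, 77.2, 61.1, 7.3] 17184 0.16033600016846852
scene btop 1416 [695.6, -44.5, 141.8, 65.3, 5.8] 0.04303586055047929
side btop 25 [606.0, -112.6, 29.1, 10.5, -87.0] 0.0380607540568397
```

View pics/w4.png

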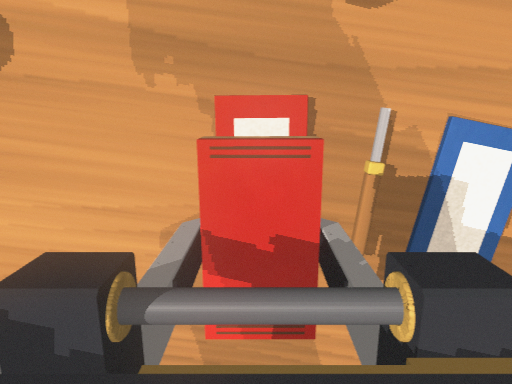

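The board's far strip is at columns 215–308 and the held block at 198–322, so they are centred to about 1 mm. I'll set it down.

servo_tool(
  plan=[
    [55,0.0008,0.0007,0.02,0,0,0],
    [55,0,0,0.03,0,0,0],
    [55,0,0,0.03,0,0,0],
    [55,0,0,0.025,0,0,0],
    [55,0,0,0.012,0,0,0],
    [55,0,0,0.006,0,0,0],
    [55,0,0,0.003,0,0,0],
    [55,0,0,0.002,0,0,0],
  ],
)

```text
time_s: 24.8
ee_pos: [0.4378, 0.3, 0.0121]
eef_rot: [-3.141, -0.001, 0.126]
force: [0.5, 0.9, -1.2]
grip_width: 0.0595
grip_force: 28.0
```

servo_tool(
  plan=[
    [55,0,0,0.0013,0,0,0],
    [55,0,0,0.001,0,0,0],
    [55,0,0,0,0,0,0],
    [55,0,0,0,0,0,0],
    [55,0,0,0,0,0,0],
    [55,0,0,0,0,0,0],
    [55,0,0,0,0,0,0],
    [55,0,0,0,0,0,0],
  ],
)

```text
time_s: 25.8
ee_pos: [0.4377, 0.3, 0.0106]
eef_rot: [-3.141, -0.001, 0.126]
force: [-5.1, -2.8, 14.5]
grip_width: 0.0601
grip_force: 28.0
```

servo_tool(
  plan=[
    [75,0,0,-0.0005,0,0,0],
    [75,0,0,0,0,0,0],
    [75,0,0,0,0,0,0],
    [75,0,0,-0.01,0,0,0],
    [80,0,0,-0.04,0,0,0],
    [100,0,0,-0.05,0,0,0],
    [100,0,0,-0.04,0,0,0.036],
    [100,0.0205,0.0332,0,0,0,0],
  ],
)

```text
time_s: 26.8
ee_pos: [0.4616, 0.2701, 0.1539]
eef_rot: [-3.139, -0.006, 0.092]
force: [0.8, -0.2, -0.4]
grip_width: 0.0936
grip_force: 0.0
```

servo_tool(
  plan=[
    [100,0.0293,0.0475,0,0,0,0],
    [100,0.0293,0.0475,0,0,0,0],
    [100,0.0293,0.0475,0,0,0,0],
    [100,0.0293,0.0475,0,0,0,0],
    [100,0.0293,0.0475,0,0,0,0],
    [100,0.0293,0.0475,0,0,0,0],
    [100,0.0293,0.0475,0,0,0,0],
    [100,0,0,0,0,0,0],
  ],
)

```text
time_s: 27.8
ee_pos: [0.6958, -0.0474, 0.1493]
eef_rot: [3.141, 0.001, 0.086]
force: [-0.2, 0.6, 0.2]
grip_width: 0.0939
grip_force: 0.0
```

```bash
python3 - <<'E'
from h import *
print(ctrl.get_obs()['ee_pos'],ctrl.get_obs()['eef_rot'])
for n in ['scene','side']:
    c=snap(n,n+'3.png');P=cloud(c);x,y,z=P[...,0],P[...,1],P[...,2]
    a=(abs(x-.437)<.13)&(abs(y-.3)<.1)
    m=main((z>.025)&(z<.036)&a);print(n,'rblock',m.sum(),rect(P[m][:,:2]),z[m].mean())
    m=main((z>.004)&(z<.013)&a&cmask(c,'red'));print(n,'rboard',m.sum(),rect(P[m][:,:2]))
c=snap('wrist','w5.png');P=cloud(c);x,y,z=P[...,0],P[...,1],P[...,2]
m=main((x>.61)&(x<.8)&(abs(y)<.13)&(z>.037)&(z<.0465));print('w btop',m.sum(),rect(P[m][:,:2]),z[m].mean())
E
```

```text
[ 0.69576141 -0.04742708  0.14932193] [3.14140291e+00 5.07461480e-04 8.61325588e-02]
scene rblock 615 [436.8, 298.9, 110.9, 63.8, 7.0] 0.03106565075421683
scene rboard 361 [437.9, 299.6, 159.6, 85.3, 7.3]
side rblock 2484 [436.9, 299.2, 108.8, 63.6, 7.1] 0.030683099791264327
side rboard 1819 [436.3, 300.9, 160.2, 85.5, 7.7]
w btop 11447 [696.3, -42.4, 140.2, 64.2, 5.5] 0.04190889968947923
```

View pics/w5.png

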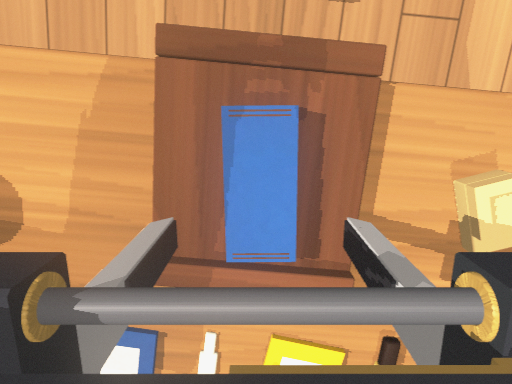

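The blue block is alone on the hook at (261,183), centred under the gripper to within 4 mm.

servo_tool(
  plan=[
    [100,0.0005,-0.004,0.02,0,0,-0.01],
    [100,0,0,0.03,0,0,0],
    [100,0,0,0.03,0,0,0],
    [100,0,0,0.025,0,0,0],
    [100,0,0,0.012,0,0,0],
    [100,0,0,0.006,0,0,0],
    [100,0,0,0.003,0,0,0],
    [80,0,0,0,0,0,0],
  ],
)

```text
time_s: 28.95
ee_pos: [0.6953, -0.0401, 0.0244]
eef_rot: [3.141, -0.001, 0.1]
force: [0.2, -0.4, 0.3]
grip_width: 0.0873
grip_force: 0.0
```

servo_tool(
  plan=[
    [75,0,0,0,0,0,0],
    [70,0,0,0,0,0,0],
    [65,0,0,0,0,0,0],
    [60,0,0,0,0,0,0],
    [60,0,0,0,0,0,0],
    [60,0,0,0,0,0,0],
    [60,0,0,0,0,0,0],
    [60,0,0,0,0,0,0],
  ],
  force=22,
)

```text
time_s: 29.95
ee_pos: [0.6953, -0.0403, 0.0242]
eef_rot: [3.141, -0.001, 0.1]
force: [-0.6, -4.0, 5.4]
grip_width: 0.0638
grip_force: 22.0
```

servo_tool(
  plan=[
    [60,0,0,-0.005,0,0,0],
    [60,0,0,-0.02,0,0,0],
    [60,0,0,-0.035,0,0,0],
    [60,0,0,-0.04,0,0,0],
    [60,0,0,-0.01,0,0,0.083],
    [60,0,0,0,0,0,0.083],
    [60,-0.0334,-0.0155,0,0,0,0],
    [60,-0.0334,-0.0155,0,0,0,0],
  ],
  force=32,
)

```text
time_s: 30.95
ee_pos: [0.6296, -0.0042, 0.1347]
eef_rot: [-3.141, -0.0, -0.066]
force: [0.6, 0.9, -1.7]
grip_width: 0.0638
grip_force: 32.0
```

servo_tool(
  plan=[
    [60,-0.0334,-0.0155,0,0,0,0],
    [60,-0.0334,-0.0155,0,0,0,0],
    [60,-0.0334,-0.0155,0,0,0,0],
    [60,-0.0334,-0.0155,0,0,0,0],
    [60,-0.0334,-0.0155,0,0,0,0],
    [60,-0.0336,-0.0154,0,0,0,0],
    [60,0,0,0,0,0,0],
    [60,0,0,0,0,0,0],
  ],
)

```text
time_s: 31.95
ee_pos: [0.4372, 0.1012, 0.1347]
eef_rot: [-3.141, -0.001, -0.066]
force: [1.0, -1.5, -1.1]
grip_width: 0.0637
grip_force: 32.0
```

```bash
python3 - <<'E'
from h import *
c=snap('wrist','w6.png');P=cloud(c);x,y,z=P[...,0],P[...,1],P[...,2]
print(ctrl.get_obs()['ee_pos'],ctrl.get_obs()['eef_rot'],ctrl.get_obs()['grip_width'])
K=cmask(c,'blue')
m=main((z>.0)&(z<.016)&K);print('board',rect(P[m][:,:2]),m.sum())
m=main((z>.11)&(z<.19)&K);print('block',rect(P[m][:,:2]),m.sum(),z[m].mean())
c=snap('side','side4.png')
E
```

```text
[0.43723721 0.10104334 0.13447704] [-3.14137295e+00 -1.08768181e-03 -6.63713608e-02] 0.0639165104343329
board [0.0, 0.0, 0.0, 0.0, 0.0] 0
block [455.9, 101.2, 85.0, 63.4, -3.7] 14579 0.15251758713554517
```

View pics/w6.png

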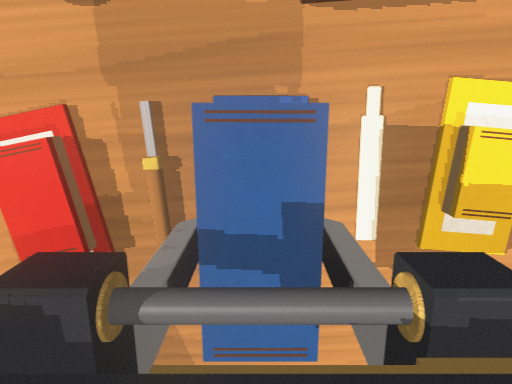

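The board's far strip is at rows 96–103, columns 213–308, and the held block is at columns 193–328. The colour mask was cut by the printed lines, so I'll redo the edges from depth only.

```bash
python3 - <<'E'
from h import *
c=snap('wrist');P=cloud(c);x,y,z=P[...,0],P[...,1],P[...,2]
r=(abs(y-.1)<.06)&(x>.45)&(x<.55)
m=main((z>.145)&(z<.16)&r);print('block',rect(P[m][:,:2]),x[m].max(),z[m].mean())
m=main((z>.0045)&(z<.013)&r);print('board',rect(P[m][:,:2]),x[m].max(),m.sum())
h=cv2.cvtColor(c['pixels'],cv2.COLOR_RGB2HSV);print(h[94:112:2,240].tolist(),z[94:112:2,240].round(3))
E
```

```text
block [477.8, 99.7, 64.5, 59.4, 86.2] 0.5095399602979076 0.1519414884048069
board [514.7, 97.4, 83.8, 6.1, 86.1] 0.5203387055257798 759
[[14, 144, 182], [111, 120, 151], [110, 132, 153], [110, 130, 155], [111, 132, 155], [110, 131, 156], [110, 136, 152], [110, 132, 154], [5, 89, 115]] [0.001 0.009 0.009 0.009 0.007 0.151 0.153 0.152 0.152]
```

servo_tool(
  plan=[
    [60,0,0,0.02,0,0,0],
    [60,0,0,0.03,0,0,0],
    [60,0,0,0.03,0,0,0],
    [60,0,0,0.02,0,0,0],
    [60,0,0,0.01,0,0,0],
    [60,0,0,0.005,0,0,0],
    [60,0,0,0.002,0,0,0],
    [60,0,0,0.001,0,0,0],
  ],
)

```text
time_s: 33.1
ee_pos: [0.4368, 0.1013, 0.0162]
eef_rot: [-3.141, -0.001, -0.066]
force: [0.2, -0.4, -2.7]
grip_width: 0.0637
grip_force: 32.0
```

servo_tool(
  plan=[
    [60,0,0,0.001,0,0,0],
    [60,0,0,0.001,0,0,0],
    [60,0,0,0,0,0,0],
    [60,0,0,0,0,0,0],
    [60,0,0,0,0,0,0],
    [60,0,0,0,0,0,0],
    [60,0,0,0,0,0,0],
    [60,0,0,0,0,0,0],
  ],
)

```text
time_s: 34.1
ee_pos: [0.4367, 0.1013, 0.0142]
eef_rot: [-3.142, -0.0, -0.066]
force: [-1.6, -0.3, 5.8]
grip_width: 0.0638
grip_force: 32.0
```

Contact is light, so I'll release, lift and check.

servo_tool(
  plan=[
    [82,0,0,0,0,0,0],
    [82,0,0,0,0,0,0],
    [82,0,0,0,0,0,0],
    [82,0,0,-0.01,0,0,0],
    [82,0,0,-0.04,0,0,0],
    [100,0,0,-0.05,0,0,0],
    [100,0,0,-0.05,0,0,0],
    [100,0,0,-0.05,0,0,0],
  ],
)

```text
time_s: 35.1
ee_pos: [0.4361, 0.1012, 0.2163]
eef_rot: [-3.141, -0.001, -0.066]
force: [0.9, -0.1, -0.6]
grip_width: 0.094
grip_force: 0.0
```

servo_tool(
  plan=[
    [100,0.03,0.03,0,0,0,0],
    [100,0.03,0.03,0,0,0,0],
    [100,0.03,0.03,0,0,0,0],
    [100,0.03,0.03,0,0,0,0],
    [100,0.03,0,0,0,0,0],
    [100,0,0,0,0,0,0],
    [100,0,0,0,0,0,0],
    [100,0,0,0,0,0,0],
  ],
)

```text
time_s: 36.1
ee_pos: [0.5777, -0.0281, 0.2144]
eef_rot: [3.142, -0.0, -0.066]
force: [-0.0, -0.4, 0.2]
grip_width: 0.0944
grip_force: 0.0
```

```bash
python3 - <<'E'
from h import *
for n in ['scene','side']:
    c=snap(n,n+'5.png');P=cloud(c);x,y,z=P[...,0],P[...,1],P[...,2]
    for col,cy in [('yellow',-.103),('red',.3),('blue',.101)]:
        a=(abs(x-.437)<.13)&(abs(y-cy)<.085)
        m=main((z>.025)&(z<.0375)&a);print(n,col,'block',m.sum(),rect(P[m][:,:2]),z[m].mean().round(4))
        m=main((z>.003)&(z<.014)&a&cmask(c,col));print(n,'  board',rect(P[m][:,:2]))
    for k,cx,cy in [('dish',.645,.265),('guide',.684,-.268)]:
        m=main((z>.02)&(z<.05)&(abs(x-cx)<.08)&(abs(y-cy)<.08));print(k,rect(P[m][:,:2]))
E
```

```text
scene yellow block 502 [436.5, -102.3, 86.1, 55.9, -9.0] 0.0312
scene   board [436.1, -103.1, 163.0, 84.5, -8.5]
scene red block 609 [437.5, 298.6, 113.5, 64.3, 7.4] 0.0311
scene   board [438.0, 298.8, 160.6, 84.6, 8.1]
scene blue block 709 [437.3, 100.1, 142.8, 65.5, -4.0] 0.0329
scene   board [506.1, 94.3, 81.7, 24.6, 86.9]
dish [646.0, 264.7, 81.1, 80.9, -37.6]
guide [684.8, -268.6, 76.0, 44.9, 20.0]
side yellow block 703 [436.4, -102.0, 82.3, 61.5, -7.8] 0.0308
side   board [436.4, -102.3, 161.2, 87.8, -8.6]
side red block 2486 [437.1, 298.7, 109.1, 62.9, 7.3] 0.0307
side   board [436.4, 300.6, 160.3, 85.2, 8.1]
side blue block 2150 [436.9, 100.5, 141.7, 67.9, -3.8] 0.0326
side   board [436.3, 101.9, 158.4, 84.4, -4.3]
dish [646.5, 265.4, 82.1, 81.7, -8.4]
guide [683.5, -269.0, 75.3, 52.3, 18.4]
```

View pics/side5.png

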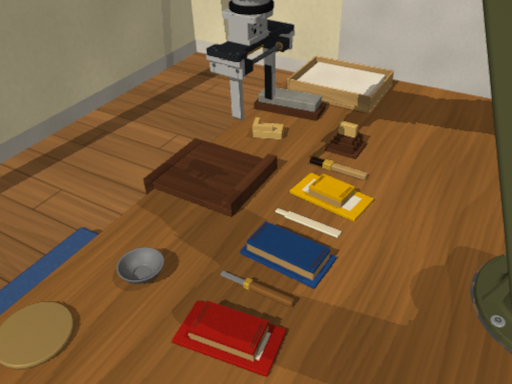

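The side view shows the blocks on their own boards at (332,189), (289,250) and (229,330), the comb seated at (347,140), and the dish and guide where they were. The measurements agree to within about 2 mm, so I'm handing in.

```bash
python3 -c "
from station import ctrl
print(ctrl.hand_in())"
```

```text
the job is handed in; nothing more can be done
None
```

The job is handed in after about 36 s: the comb is fully down in its rack, the yellow, red and blue blocks are flat on their own boards and centred to within about 2 mm by camera, and the dish and guide block measure unmoved.

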